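Sort the dispensary's small things into their holders

TASK

Sort the mixed handful of small things on the counter into their wooden holders, each standing upright on the floor of its place: the two tincture bottles into the block with the two square pockets, one in each; the larger brass weight into the larger round pocket and the smaller brass weight into the smaller round pocket of the other block; and the spool of string into the round dish. Leave the mortar and the spice jar standing where they are.

Things in the scene. Friction and masses are not known exactly. Their poses are not given: they have to be found in the camera images.
- bottle_a: small dark tincture bottle with a white label and a dark screw cap, one of two alike; body diameter 28 mm up to 50 mm high, cap diameter 22 mm, 69 mm high in all; starts standing upright on the grey mat (6 mm thick, fixed on the counter) where all the loose things to be sorted start. Origin: centre of its underside, z up through the cap.
- bottle_b: small dark tincture bottle with a white label and a dark screw cap, one of two alike; body diameter 28 mm up to 50 mm high, cap diameter 22 mm, 69 mm high in all; starts standing upright on the grey mat (6 mm thick, fixed on the counter) where all the loose things to be sorted start. Origin: centre of its underside, z up through the cap.
- weight_large: larger brass weight, bell-shaped with a small ring on top: body 30 mm in diameter at the base, narrowing towards the shoulder, 30 mm high, with the ring 40 mm high; 90 g; starts standing upright on the mat. Origin: centre of its underside, z up. Grip it low round the body, about 10 mm above its base.
- weight_small: smaller brass balance weight, a knobbed cylinder 18 mm in diameter and 22 mm high, 20 g; starts standing upright on the mat. Origin: centre of its underside, z up. Can be gripped anywhere from the side as a plain cylinder.
- spool: wooden spool of white cotton string, 41 mm in diameter over the flanges, 45 mm high; starts standing upright on the mat. Origin: centre of its underside, z up. Grip across the flanges.
- bottle_block: fixed wooden block, 60 mm (its x) by 140 mm (its y) by 16 mm high, with two equal square pockets 45 mm wide and 10 mm deep, open at the top, centred at y = -36 mm and y = +36 mm on its long midline; pocket floors, lined with grey felt, are 6 mm above the underside. Origin: centre of its underside, z up.
- weight_block: fixed wooden block, 68 mm (its x) by 140 mm (its y) by 16 mm high, with two round pockets 10 mm deep, open at the top: the larger, 53 mm in diameter, centred at y = -36 mm, the smaller, 35 mm in diameter, at y = +34 mm on its long midline; pocket floors, lined with grey felt, are 6 mm above the underside. Origin: centre of its underside, z up.
- spool_dish: fixed round wooden dish, 76 mm in diameter at the rim, 14 mm high, wall 4 mm, flat grey-felted inner floor about 58 mm across and 6 mm above the underside. Origin: centre of its underside, z up.
- mortar: bystander: small bronze mortar, 56 mm in diameter, 55 mm high, standing loose at the left edge of the work; not to be disturbed. Origin: centre of its underside.
- jar: bystander: glass spice jar with a black cap, 40 mm in diameter, 105 mm high, standing loose at the right edge of the work; not to be disturbed. Origin: centre of its underside.

How it is judged (in metres and radians):
At the end, for the whole second after the job is handed in: Each bottle within 13 mm (x and y) of the centre of a square pocket of its own, large weight within 14 mm of the larger round pocket, small weight within 12 mm of the smaller, spool within 16 mm of the dish's centre; each on its floor (3 mm), upright (0.12 rad), still (((x of bottle_a in the frame of bottle_block between -0.013 and 0.013 m and y of bottle_a in the frame of bottle_block between 0.023 and 0.049 m and z of bottle_a in the frame of bottle_block between 0.003 and 0.009 m and x of bottle_b in the frame of bottle_block between -0.013 and 0.013 m and y of bottle_b in the frame of bottle_block between -0.049 and -0.023 m and z of bottle_b in the frame of bottle_block between 0.003 and 0.009 m) or (x of bottle_a in the frame of bottle_block between -0.013 and 0.013 m and y of bottle_a in the frame of bottle_block between -0.049 and -0.023 m and z of bottle_a in the frame of bottle_block between 0.003 and 0.009 m and x of bottle_b in the frame of bottle_block between -0.013 and 0.013 m and y of bottle_b in the frame of bottle_block between 0.023 and 0.049 m and z of bottle_b in the frame of bottle_block between 0.003 and 0.009 m)) and x of weight_large in the frame of weight_block between -0.014 and 0.014 m and y of weight_large in the frame of weight_block between -0.05 and -0.022 m and z of weight_large in the frame of weight_block between 0.003 and 0.009 m and x of weight_small in the frame of weight_block between -0.012 and 0.012 m and y of weight_small in the frame of weight_block between 0.022 and 0.046 m and z of weight_small in the frame of weight_block between 0.003 and 0.009 m and horizontal distance between spool and spool_dish below 0.016 m and z of spool in the frame of spool_dish between 0.003 and 0.009 m and angle between each of bottle_a, bottle_b, weight_large, weight_small, spool's own z axis and vertical below 0.12 rad and linear speed of each of bottle_a, bottle_b, weight_large, weight_small, spool below 0.02 m/s); the robot touches nothing.
It fails at once if the mortar is moved more than 25 mm or tipped (distance of mortar from where it was at the start of the episode above 0.025 m or angle between mortar's own z axis and vertical above 0.3 rad).
It fails at once if the spice jar is moved more than 25 mm or tipped (distance of jar from where it was at the start of the episode above 0.025 m or angle between jar's own z axis and vertical above 0.3 rad).
It also fails if it takes over 112 s, if anything falls off the work surface, if the arm or the gripper's body presses on something with over 40 N, if the wrist force passes 120 N, or if a joint passes its speed limit or range.

ROBOT

A 6-joint arm with a two-finger parallel gripper is mounted at the origin on a cart in front of the work surface, level with it; the furniture and walls round the work are solid. World frame = base frame: x ahead of the robot, y to its left, z up, the work surface at z = 0. Lengths are in m, angles in degrees, forces in N, time in s.
With the tool pointing down it reaches from about 0.25 to 0.725 m from the base axis. Payload 9.7 kg.
Tool frame: the origin (TCP) lies at the very end of the fingers, on their centre line; the grasp point (between the pads) lies grasp_offset behind it (grasp_offset is the distance from the TCP to the grasp point, in m); z points along the fingers, y is the line along which they close (so a half turn about z gives the same grasp; the last joint's range is limited). The gripper opens to 85 mm and grips with 20 to 120 N. Pads are 22 mm wide; open, the fingers measure 114 mm over their backs; the gripper's body (76 mm by 85 mm) begins 54 mm behind the grasp point. The pads swing forward as they close: fully open they stand 13 mm farther back than shut.
Start: joints at [74.656, 4.979, 10.078, 95.1, 0, 90], TCP at [0.146, 0.53, 0.192] pointing down, gripper open.
Joint ranges: [-179.16, 179.16], [-48.56, 103.87], [-65.8, 70.77], [-126.05, 130.52], [-82.76, 87.17], [-180, 180]. Speed limits (degrees/s): [127.2, 127.2, 147.25, 180, 180, 180].

INTERFACE

Orientations are given as [roll, pitch, yaw] about the fixed x, y, z axes, in that order (R = Rz(yaw) Ry(pitch) Rx(roll)).
In Python, from workcell import get_obs, camera, calibration, job_done, recognise, cut_out, mark_of, grasp_offset gives the robot as it stands.
- The arm moves only by the tool servo_tool, never from a script. Its argument "moves" is a list of rows, each a list of 3 entries, a list of its own where there are three numbers: the turn, a rotation vector about the tool's x, y, z in degrees, then the shift along the tool's x, y, z in m, then the opening in per cent of the stroke, from 0 (shut) to 100 (fully open). In form: [[[ax, ay, az], [x, y, z], claw], ...]. A call has 1 to 12 rows; each row shifts and turns the commanded pose from where the row before left it, along the tool's axes as they then stand; what a row does not reach is not made up. A row lasts 1/10 s, in which the tool goes at most 50 mm and 8.59 degrees, less where a joint would pass 70% of its speed; a pose out of reach is approached as far as the arm can. A call is refused whole if a number of a shift passes 0.05 or a number of a turn 8.59, either way. A call with a gripper value outside its range is refused whole. The fingers move at their own pace and stop on an object; "force" is the grip in N (left out, the last holds). Time passes only in rows, so rows that do not move let the fingers close. It gives the time, the measured TCP pose, the force, the opening and the grip force at its end, in the units of the state.
- get_obs(): the state, without advancing time (a new reading comes with each control period).
- camera(name): name is "side" or "top"; returns (picture, depth): 480x640x3 uint8, red, green, blue; 480x640 float32, m along the optical axis (not along the pixel's ray), 0 where there is no reading.
- calibration(name): a dict with "camera_matrix" (3x3 intrinsics, pixels), "R" (3x3) and "t" (3): a world point X has camera coordinates R X + t. Camera axes: x right, y down, z forward; pixel columns grow to the right and rows downward; lengths in m; the calibration is good to about 2 mm. A picture is of the moment at which its call begins. calibration takes no time and is no camera call.
- job_done(): hands the job in; it is judged then, once.
Trained networks look in the newest picture that a camera, given by its name, has taken for a name from the list of things; names that differ only in an ending like _2 or _b are one class to them, and where a whole thing is asked for, a point or a joint stands for the part that bears it (a point fixed in the world has none). Each returns a list of dicts, best first, with "score" (0 to 1); they miss things now and then, are a little off and sometimes report something else, mostly with a low value. They report only what shows in the picture. A call takes as long as a camera call.
- recognise(name, camera): "xyz" ([x, y, z] in m, in the coordinates of the camera as it stood for that picture, good to about 4 mm: the middle of the surface that is visible of it).
- cut_out(name, camera): "mask" (480x640 bool, what is visible of it).
- mark_of(name, camera): "xyz" ([x, y, z] in m, in the coordinates of the camera as it stood for that picture, good to about 4 mm: a listed point, or the origin of a listed thing).
The state is a dict: "time": time; "q": joint angles; "qd": joint speeds; "joint_efforts": joint torques, N m; "ee_pos": TCP position; "tcp_rot": TCP orientation; "wrist_force": force on the tool from outside, world axes, zero at the start; "torque": the same for the moment, N m; "opening": finger opening in m; "grasp_force": force on a finger pad.
Only numpy, scipy, OpenCV 4.12 (cv2) and the standard library are available. Lean on these libraries where they do the work, as an engineer would, in place of code of your own. Each camera call takes 0.05 s, during which the arm holds its last target. There are 200 camera calls.

## Working session

There is one attempt and no reset: what is moved stays moved. The work goes in short steps, Python scripts to look and compute and a tool call to move; the robot and the scene stay as the last step left them, time stands still between calls to the robot, and variables do not carry over. Pictures are saved under pics/ and viewed, at most 14 in all, crops included, and the job is handed in when it is done.

Besides the shell and the picture viewer there is one more tool, called after "Request:" in YAML: its name, and indented under it one key for each argument. servo_tool: Moves the arm, as the interface text tells. Its arguments: {"type":"object","properties":{"moves":{"type":"array"},"force":{"type":"number"}},"required":["moves"]}

```bash
ls; mkdir -p pics
cat > h.py <<'E'
import numpy as np, cv2
from workcell import *
def w(cam,p):
    c=calibration(cam); return np.array(c["R"]).T@(np.array(p)-np.array(c["t"]))
def cloud(cam,depth):
    c=calibration(cam);K=np.array(c["camera_matrix"]);v,u=np.mgrid[:480,:640]
    P=np.stack([(u-K[0,2])/K[0,0]*depth,(v-K[1,2])/K[1,1]*depth,depth],-1)
    return (P-np.array(c["t"]))@np.array(c["R"])
E
python3 - <<'E'
from h import *
np.set_printoptions(precision=4,suppress=True)
print(get_obs()); print("go",grasp_offset)
for cam in("top","side"):
    p,d=camera(cam); cv2.imwrite(f"pics/{cam}0.png",p[:,:,::-1])
    c=calibration(cam); print(cam,-np.array(c["R"]).T@c["t"])
    C=cloud(cam,d)
    for n in "bottle_a weight_large weight_small spool bottle_block weight_block spool_dish mortar jar".split():
        print(n,[(np.round(w(cam,r["xyz"]),3),round(r["score"],2)) for r in mark_of(n,cam)][:3])
E
```

```text
pics
{'time': 0.0, 'q': array([74.6562,  5.0098, 10.0334, 95.0991, -0.0015, 90.    ]), 'qd': array([-0.0403,  0.0675,  0.1048, -0.0124,  0.0978,  0.0196]), 'joint_efforts': array([ -0.001 , -52.039 ,  46.4798,   0.0163,   0.    ,  -0.    ]), 'ee_pos': array([0.1455, 0.5301, 0.1911]), 'tcp_rot': array([-179.9245,    0.0015,  164.6562]), 'wrist_force': array([-0.0887,  0.8064,  0.1499]), 'torque': array([ 0.0023,  0.0362, -0.0458]), 'grasp_force': 0.0, 'opening': 0.08521992937237066}
go 0.0187
top [ 0.4747 -0.0092  1.2498]
bottle_a [(array([ 0.446, -0.137,  0.005]), 0.66), (array([0.442, 0.132, 0.003]), 0.63)]
weight_large [(array([0.44 , 0.025, 0.007]), 0.41), (array([0.471, 0.278, 0.007]), 0.35)]
weight_small [(array([0.475, 0.279, 0.009]), 0.52)]
spool [(array([ 0.444, -0.244,  0.005]), 0.87), (array([0.439, 0.026, 0.005]), 0.58)]
bottle_block [(array([ 0.622,  0.192, -0.   ]), 0.94)]
weight_block [(array([ 0.628, -0.21 , -0.003]), 0.67)]
spool_dish [(array([ 0.615, -0.003, -0.003]), 0.74)]
mortar [(array([ 0.447,  0.419, -0.003]), 0.61)]
jar [(array([ 0.443, -0.397, -0.002]), 0.7), (array([0.44 , 0.132, 0.004]), 0.59)]
side [0.2862 0.8518 0.6589]
bottle_a [(array([0.441, 0.133, 0.006]), 0.81), (array([ 0.447, -0.145,  0.007]), 0.67)]
weight_large [(array([0.436, 0.027, 0.009]), 0.42)]
weight_small [(array([0.481, 0.278, 0.007]), 0.65)]
spool [(array([ 0.448, -0.247,  0.005]), 0.57)]
bottle_block [(array([0.477, 0.281, 0.007]), 0.73)]
weight_block [(array([ 0.629, -0.207, -0.002]), 0.91)]
spool_dish [(array([ 0.614, -0.006, -0.   ]), 0.61)]
mortar [(array([0.453, 0.418, 0.003]), 0.96)]
jar [(array([ 0.442, -0.397,  0.003]), 0.58)]
```

View pics/top0.png

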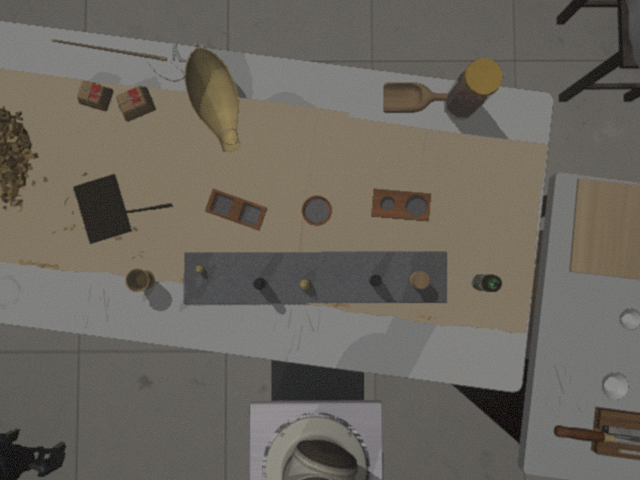

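Run:
```python
from h import *
np.set_printoptions(precision=4,suppress=True)
p,d=camera("top"); C=cloud("top",d)
def circ(xy):
    (c,r)=cv2.minEnclosingCircle(xy.astype(np.float32)); return np.round(c,4),round(r,4)
for n,x,y,z0,z1 in [("botR",.445,-.14,.065,.09),("botL",.442,.132,.065,.09),("WL",.44,.025,.016,.06),("WS",.475,.279,.016,.04),("spool",.445,-.245,.045,.06)]:
    m=(np.hypot(C[...,0]-x,C[...,1]-y)<.035)&(C[...,2]>z0)&(C[...,2]<z1)&(d>0)
    q=C[m]; print(n,m.sum(),q.mean(0) if m.any() else 0,circ(q[:,:2]) if m.any() else 0,q[:,2].max() if m.any() else 0)
# holders
for n,x,y,hx in [("BB",.622,.192,.1),("WB",.628,-.208,.1),("D",.614,-.004,.06)]:
    m=(np.abs(C[...,0]-x)<hx)&(np.abs(C[...,1]-y)<hx)&(C[...,2]>.0105)&(C[...,2]<.03)&(d>0)
    k,l,s,_=cv2.connectedComponentsWithStats(m.astype(np.uint8)); i=1+s[1:,4].argmax(); q=C[l==i]
    print(n,len(q),cv2.minAreaRect((q[:,:2]*1000).astype(np.float32)),circ(q[:,:2]),q[:,2].mean())
    # pocket holes
    m2=(l==i).astype(np.uint8); cs,h=cv2.findContours(m2,cv2.RETR_CCOMP,cv2.CHAIN_APPROX_NONE)
    for c,hh in zip(cs,h[0]):
        if hh[3]>=0 and len(c)>20:
            cc=c[:,0]; print("  hole",C[cc[:,1],cc[:,0]].mean(0),len(cc))
```

```text
botR 72 [ 0.4472 -0.1397  0.0742] (array([ 0.4467, -0.1399]), 0.011) 0.0800999020412466
botL 72 [0.4403 0.134  0.0737] (array([0.4404, 0.1342]), 0.0107) 0.08025789428032382
WL 102 [0.438  0.0266 0.0293] (array([0.4381, 0.0267]), 0.014) 0.049379214971095355
WS 46 [0.4746 0.2796 0.0236] (array([0.4746, 0.2806]), 0.0093) 0.03177220876865669
spool 240 [ 0.4477 -0.2448  0.0503] (array([ 0.4478, -0.2448]), 0.0208) 0.05719834543853908
BB 761 ((619.9872436523438, 194.87640380859375), (141.3018798828125, 60.16719436645508), 70.3198471069336) (array([0.6197, 0.1955]), 0.0762) 0.01605826689024209
  hole [0.6075 0.1611 0.0159] 71
  hole [0.6311 0.2277 0.0157] 74
WB 1098 ((629.233154296875, -206.73770141601562), (140.4530487060547, 68.34843444824219), 84.81681060791016) (array([ 0.6299, -0.206 ]), 0.0769) 0.015696932622289737
  hole [ 0.6323 -0.1722  0.0148] 42
  hole [ 0.6258 -0.2419  0.0151] 69
D 118 ((612.9143676757812, -6.9808502197265625), (60.71251678466797, 74.06222534179688), 61.24079132080078) (array([ 0.6166, -0.0013]), 0.0377) 0.013967910470239821
```

The top picture shows, left to right on the mat, the small weight (200,269), a bottle (260,284), the large weight (305,285), a bottle (376,281) and the spool (420,281). The bottle block is at (236,209), the dish at (317,210) and the weight block at (401,205). All of this agrees with the measurements. First I'll yaw the tool so its axes line up with the world axes.

Request:
servo_tool:
  moves:
    - [[0, 0, 8.3], [0, 0, 0], 100]
    - [[0, 0, 8.3], [0, 0, 0], 100]
    - [[0, 0, 8.3], [0, 0, 0], 100]
    - [[0, 0, 8.3], [0, 0, 0], 100]
    - [[0, 0, 8.3], [0, 0, 0], 100]
    - [[0, 0, 8.3], [0, 0, 0], 100]
    - [[0, 0, 8.3], [0, 0, 0], 100]
    - [[0, 0, 8.3], [0, 0, 0], 100]
    - [[0, 0, 8.26], [0, 0, 0], 100]

```text
time: 1.95
ee_pos: [0.1455, 0.5304, 0.1918]
tcp_rot: [-180.0, -0.0, 89.7]
wrist_force: [-0.6, -0.2, -0.6]
opening: 0.0857
grasp_force: 0.0
```

Request:
servo_tool:
  moves:
    - [[0, 0, 0], [-0.033, 0.0246, 0], 80]
    - [[0, 0, 0], [-0.033, 0.0246, 0], 80]
    - [[0, 0, 0], [-0.033, 0.0246, 0], 80]
    - [[0, 0, 0], [-0.033, 0.0246, 0], 80]
    - [[0, 0, 0], [-0.033, 0.0246, 0], 80]
    - [[0, 0, 0], [-0.033, 0.0246, 0], 80]
    - [[0, 0, 0], [-0.033, 0.0246, 0], 80]
    - [[0, 0, 0], [-0.033, 0.0246, 0], 80]
    - [[0, 0, 0], [-0.033, 0.0246, 0], 80]
    - [[0, 0, 0], [-0.033, 0.0246, 0], 80]
    - [[0, 0, 0], [-0.033, 0.0246, 0], 80]
    - [[0, 0, 0], [-0.033, 0.0246, 0], 80]

```text
time: 3.15
ee_pos: [0.4415, 0.1328, 0.192]
tcp_rot: [180.0, -0.0, 90.0]
wrist_force: [0.9, 1.3, -0.5]
opening: 0.0682
grasp_force: 0.0
```

Request:
servo_tool:
  moves:
    - [[0, 0, 0], [0.001, -0.001, 0.04], 80]
    - [[0, 0, 0], [0, 0, 0.04], 80]
    - [[0, 0, 0], [0, 0, 0.04], 80]
    - [[0, 0, 0], [0, 0, 0.028], 80]
    - [[0, 0, 0], [0, 0, 0.02], 80]
    - [[0, 0, 0], [0, 0, 0], 80]
    - [[0, 0, 0], [0, 0, 0], 10]
    - [[0, 0, 0], [0, 0, 0], 10]
    - [[0, 0, 0], [0, 0, 0], 10]
    - [[0, 0, 0], [0, 0, 0], 10]
    - [[0, 0, 0], [0, 0, 0], 10]
  force: 30

```text
time: 4.25
ee_pos: [0.4406, 0.1357, 0.0251]
tcp_rot: [179.9, -0.0, 90.0]
wrist_force: [-1.6, 0.1, 5.7]
opening: 0.0195
grasp_force: 29.3
```

Run:
```python
from h import *
p,d=camera("side"); c=calibration("side"); K=np.array(c["camera_matrix"])
X=np.array(c["R"])@np.array([.44,.134,.05])+c["t"]; u,v=(K@X)[:2]/X[2]; u,v=int(u),int(v);print(u,v)
cv2.imwrite("pics/s1.png",cv2.resize(p[max(v-75,0):v+75,max(u-100,0):u+100,::-1],None,fx=4,fy=4))
```

```text
349 278
```

View pics/s1.png

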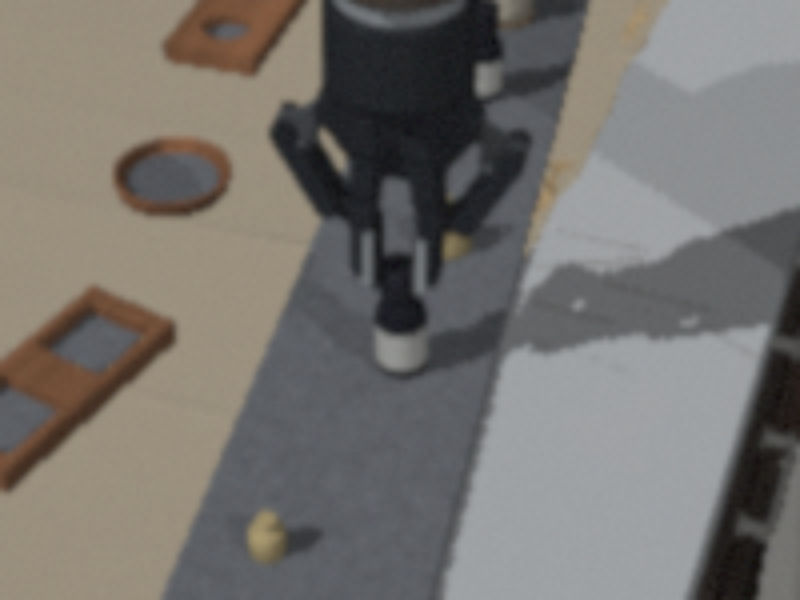

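Run:
```python
from h import *
np.set_printoptions(precision=4,suppress=True)
o=get_obs();print(o["time"],o["ee_pos"],o["opening"],o["q"])
c=calibration("side"); K=np.array(c["camera_matrix"])
for P in ([.44,.1357,.025],[.44,.1357,.044],[.44,.134,.006],[.44,.134,.075]):
    X=np.array(c["R"])@np.array(P)+c["t"]; u,v=(K@X)[:2]/X[2]; print("crop",P,(u-249)*4,(v-203)*4)
p,d=camera("side");C=cloud("side",d)
print([(np.round(w("side",r["xyz"]),3),round(r["score"],2)) for r in mark_of("bottle_a","side")][:3])
for u,v in [(400,350),(400,300),(365,260),(420,260),(400,270)]: print(u,v,C[int(203+v/4),int(249+u/4)])
```

```text
4.3 [0.4405 0.1357 0.0251] 0.01951394064505236 [ 17.1154  -7.3205 -20.4598  76.7309   0.0024 107.1172]
crop [0.44, 0.1357, 0.025] 400.3189570292193 339.3948969374719
crop [0.44, 0.1357, 0.044] 400.4352061934401 312.1489208238311
crop [0.44, 0.134, 0.006] 400.8721482418882 363.9881455440643
crop [0.44, 0.134, 0.075] 401.32504264439876 264.3467785586736
[(array([0.444, 0.133, 0.009]), 0.91), (array([ 0.447, -0.144,  0.006]), 0.51)]
400 350 [0.4378 0.1469 0.0289]
400 300 [0.439  0.1414 0.0571]
365 260 [0.4564 0.1489 0.0865]
420 260 [0.4274 0.1475 0.0905]
400 270 [0.4398 0.1384 0.076 ]
```

Run:
```python
from h import *
np.set_printoptions(precision=4,suppress=True)
p,d=camera("side");C=cloud("side",d)
for v in range(240,300,5):
    print(v,[ (u,C[203+v//4,249+u//4].round(3).tolist(),p[203+v//4,249+u//4].tolist()) for u in (356,372,420,436)])
```

```text
240 [(356, [0.462, 0.142, 0.093], [42, 45, 48]), (372, [0.453, 0.145, 0.097], [64, 67, 68]), (420, [0.428, 0.148, 0.103], [90, 92, 95]), (436, [0.42, 0.143, 0.101], [26, 29, 32])]
245 [(356, [0.286, 0.852, 0.659], [43, 45, 50]), (372, [0.453, 0.146, 0.096], [63, 64, 68]), (420, [0.428, 0.146, 0.1], [106, 111, 114]), (436, [0.42, 0.144, 0.099], [23, 25, 26])]
250 [(356, [0.462, 0.144, 0.09], [46, 47, 49]), (372, [0.453, 0.146, 0.093], [63, 65, 66]), (420, [0.427, 0.148, 0.098], [113, 116, 119]), (436, [0.42, 0.142, 0.095], [32, 30, 35])]
255 [(356, [0.462, 0.144, 0.087], [43, 46, 48]), (372, [0.453, 0.146, 0.09], [64, 65, 67]), (420, [0.428, 0.147, 0.095], [112, 118, 120]), (436, [0.42, 0.143, 0.094], [28, 30, 33])]
260 [(356, [0.462, 0.143, 0.081], [45, 46, 50]), (372, [0.452, 0.148, 0.086], [63, 64, 67]), (420, [0.428, 0.146, 0.089], [113, 118, 119]), (436, [0.42, 0.143, 0.089], [26, 29, 32])]
265 [(356, [0.462, 0.144, 0.079], [45, 46, 49]), (372, [0.453, 0.146, 0.083], [61, 64, 66]), (420, [0.427, 0.147, 0.088], [111, 115, 118]), (436, [0.42, 0.143, 0.086], [35, 36, 37])]
270 [(356
[... 385 characters left out ...]
7], [91, 94, 98]), (372, [0.452, 0.149, 0.074], [63, 64, 66]), (420, [0.428, 0.146, 0.076], [112, 116, 119]), (436, [0.436, 0.058, 0.005], [65, 66, 69])]
285 [(356, [0.48, 0.072, 0.005], [92, 94, 98]), (372, [0.453, 0.147, 0.07], [65, 65, 69]), (420, [0.427, 0.147, 0.074], [114, 116, 119]), (436, [0.435, 0.063, 0.007], [77, 80, 84])]
290 [(356, [0.478, 0.078, 0.007], [94, 95, 101]), (372, [0.47, 0.074, 0.006], [75, 76, 80]), (420, [0.428, 0.145, 0.07], [112, 116, 118]), (436, [0.434, 0.067, 0.007], [89, 90, 96])]
295 [(356, [0.478, 0.079, 0.006], [93, 95, 99]), (372, [0.469, 0.079, 0.007], [88, 90, 97]), (420, [0.428, 0.145, 0.067], [96, 98, 101]), (436, [0.433, 0.071, 0.007], [92, 95, 99])]
```

The side crop shows the bottle standing at (400,330) and the finger ends only at cap height, around (375,285) and (420,293). That puts them at z≈0.068, while the reported TCP is 0.025. The real finger ends are therefore about 43 mm higher than the report says, with x and y correct. I'll open, lower by about that much in steps, and check again.

Request:
servo_tool:
  moves:
    - [[0, 0, 0], [0, 0, 0], 80]
    - [[0, 0, 0], [0, 0, 0], 80]
    - [[0, 0, 0], [0, 0, 0], 80]
    - [[0, 0, 0], [0, 0, 0], 80]
    - [[0, 0, 0], [-0.001, 0, 0.01], 80]
    - [[0, 0, 0], [0, 0, 0.01], 80]
    - [[0, 0, 0], [0, 0, 0.01], 80]
    - [[0, 0, 0], [0, 0, 0], 80]
    - [[0, 0, 0], [0, 0, 0], 80]

```text
time: 5.35
ee_pos: [0.4393, 0.1343, -0.0067]
tcp_rot: [-179.9, 0.0, 90.0]
wrist_force: [0.5, -0.9, 0.2]
opening: 0.0681
grasp_force: 0.0
```

```bash
cat >> h.py <<'E'
def fing(name=None):
    "finger end heights from the side camera"
    o=get_obs(); e=o["ee_pos"]; p,d=camera("side"); C=cloud("side",d)
    m=(d>0)&(np.abs(C[...,1]-e[1])<.02)&(np.abs(C[...,0]-e[0])<.07)&(C[...,2]>.012)&(C[...,2]<.25)
    print("ee",e.round(4),"op",o["opening"],"F",o["wrist_force"].round(1),"g",o["grasp_force"])
    for lo,hi in((-.07,-.008),(.008,.07)):
        mm=m&(C[...,0]-e[0]>lo)&(C[...,0]-e[0]<hi); q=C[mm]
        print(lo,[(round(z,3),q[np.abs(q[:,2]-z)<.004].mean(0).round(3).tolist()) for z in np.arange(.02,.12,.008) if (np.abs(q[:,2]-z)<.004).sum()>2])
    if name:
        c=calibration("side");K=np.array(c["camera_matrix"]);X=np.array(c["R"])@np.array([e[0],e[1],.06])+c["t"];u,v=((K@X)[:2]/X[2]).astype(int)
        cv2.imwrite(name,cv2.resize(p[max(v-75,0):v+75,max(u-100,0):u+100,::-1],None,fx=4,fy=4))
E
python3 -c "
from h import *
fing('pics/s2.png')"
```

```text
ee [ 0.4393  0.1343 -0.0067] op 0.06813551665969382 F [ 0.5 -0.9  0.2] g 0.0
-0.07 [(np.float64(0.02), [0.429, 0.139, 0.02]), (np.float64(0.028), [0.429, 0.139, 0.028]), (np.float64(0.036), [0.429, 0.139, 0.036]), (np.float64(0.044), [0.42, 0.14, 0.045]), (np.float64(0.052), [0.407, 0.14, 0.051]), (np.float64(0.06), [0.404, 0.141, 0.06]), (np.float64(0.068), [0.403, 0.142, 0.068]), (np.float64(0.076), [0.407, 0.142, 0.075]), (np.float64(0.084), [0.395, 0.145, 0.085]), (np.float64(0.092), [0.395, 0.14, 0.093]), (np.float64(0.1), [0.395, 0.141, 0.1]), (np.float64(0.108), [0.404, 0.14, 0.109]), (np.float64(0.116), [0.402, 0.147, 0.116])]
0.008 [(np.float64(0.02), [0.45, 0.143, 0.021]), (np.float64(0.028), [0.451, 0.143, 0.029]), (np.float64(0.036), [0.451, 0.142, 0.037]), (np.float64(0.044), [0.463, 0.141, 0.045]), (np.float64(0.052), [0.473, 0.141, 0.052]), (np.float64(0.06), [0.478, 0.141, 0.06]), (np.float64(0.068), [0.477, 0.141, 0.068]), (np.float64(0.076), [0.473, 0.139, 0.076]), (np.float64(0.084), [0.487, 0.144, 0.084]), (np.float64(0.092), [0.49, 0.142, 0.093]), (np.float64(0.1), [0.493, 0.141, 0.099]), (np.float64(0.108), [0.479, 0.145, 0.108]), (np.float64(0.116), [0.477, 0.146, 0.116])]
```

View pics/s2.png

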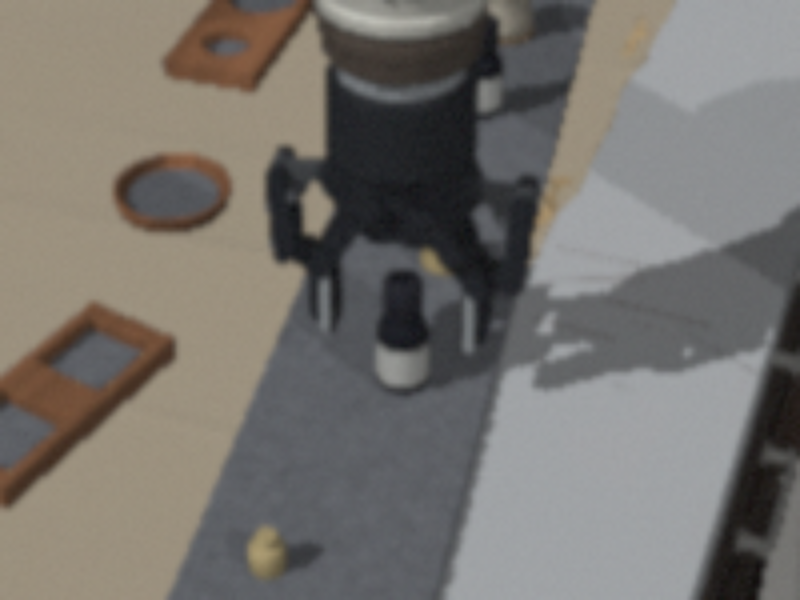

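The fingers now straddle the bottle (400,340). Their ends, at (325,330) and (468,350), are at z≈0.045 for ee z −0.007, so the offset is confirmed at about 43 mm closed. I'll go down another 10 mm and close.

Request:
servo_tool:
  moves:
    - [[0, 0, 0], [0, 0.001, 0.01], 80]
    - [[0, 0, 0], [0, 0, 0], 10]
    - [[0, 0, 0], [0, 0, 0], 10]
    - [[0, 0, 0], [0, 0, 0], 10]
    - [[0, 0, 0], [0, 0, 0], 10]
    - [[0, 0, 0], [0, 0, 0], 10]
  force: 30

```text
time: 6.0
ee_pos: [0.4409, 0.1344, -0.016]
tcp_rot: [180.0, -0.0, 90.0]
wrist_force: [0.0, 1.3, 1.5]
opening: 0.0262
grasp_force: 29.6
```

Request:
servo_tool:
  moves:
    - [[0, 0, 0], [0, 0, -0.025], 10]
    - [[0, 0, 0], [0, 0, -0.025], 10]
    - [[0, 0, 0], [0.0053, 0.0334, 0], 10]
    - [[0, 0, 0], [0.0053, 0.0334, 0], 10]
    - [[0, 0, 0], [0.0053, 0.0334, 0], 10]
    - [[0, 0, 0], [0.0053, 0.0334, 0], 10]
    - [[0, 0, 0], [0.0053, 0.0334, 0], 10]
    - [[0, 0, 0], [0, 0, 0], 10]
    - [[0, 0, 0], [0, 0, 0], 10]

```text
time: 6.9
ee_pos: [0.6077, 0.1608, 0.0328]
tcp_rot: [-179.9, 0.0, 90.0]
wrist_force: [-0.7, -0.0, -0.4]
opening: 0.0263
grasp_force: 29.8
```

```bash
python3 -c "
from h import *
fing('pics/s3.png')
print([(np.round(w('side',r['xyz']),3),round(r['score'],2)) for r in mark_of('bottle_a','side')][:3])"
```

```text
ee [0.6077 0.1608 0.0328] op 0.026252515490800914 F [-0.7 -0.  -0.4] g 29.844433141406626
-0.07 [(np.float64(0.02), [0.581, 0.159, 0.017]), (np.float64(0.06), [0.597, 0.164, 0.06]), (np.float64(0.068), [0.597, 0.166, 0.067]), (np.float64(0.076), [0.592, 0.169, 0.077]), (np.float64(0.084), [0.59, 0.169, 0.084]), (np.float64(0.092), [0.589, 0.167, 0.092]), (np.float64(0.1), [0.588, 0.167, 0.101]), (np.float64(0.108), [0.59, 0.169, 0.107]), (np.float64(0.116), [0.585, 0.171, 0.116])]
0.008 [(np.float64(0.02), [0.635, 0.164, 0.017]), (np.float64(0.06), [0.619, 0.168, 0.06]), (np.float64(0.068), [0.618, 0.17, 0.068]), (np.float64(0.076), [0.623, 0.169, 0.076]), (np.float64(0.084), [0.626, 0.17, 0.084]), (np.float64(0.092), [0.626, 0.169, 0.092]), (np.float64(0.1), [0.625, 0.167, 0.1]), (np.float64(0.108), [0.626, 0.167, 0.108]), (np.float64(0.116), [0.629, 0.168, 0.117])]
[(array([0.611, 0.158, 0.054]), 0.61), (array([ 0.446, -0.145,  0.005]), 0.57)]
```

View pics/s3.png

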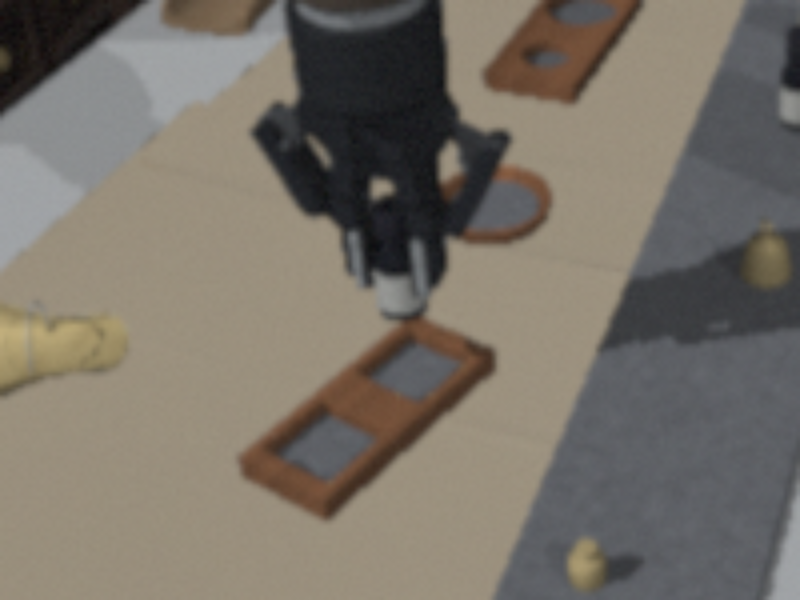

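The bottle hangs upright between the fingers at (400,270), above the far pocket at (415,370). I'll lower it and release.

Request:
servo_tool:
  moves:
    - [[0, 0, 0], [0, 0, 0.02], 10]
    - [[0, 0, 0], [0, 0, 0.018], 10]
    - [[0, 0, 0], [0, 0, 0.01], 10]
    - [[0, 0, 0], [0, 0, 0], 10]
    - [[0, 0, 0], [0, 0, 0], 50]
    - [[0, 0, 0], [0, 0, 0], 50]
    - [[0, 0, 0], [0, 0, 0], 50]
    - [[0, 0, 0], [0, 0, 0], 50]
    - [[0, 0, 0], [0, 0, -0.05], 50]
    - [[0, 0, 0], [0, 0, -0.05], 50]
    - [[0, 0, 0], [0, 0, 0], 50]

```text
time: 8.1
ee_pos: [0.6109, 0.1617, 0.094]
tcp_rot: [179.4, -0.2, 90.0]
wrist_force: [0.6, -0.0, 0.6]
opening: 0.0425
grasp_force: 0.0
```

```bash
python3 -c "
from h import *
print(get_obs()['ee_pos'])
camera('side')
print([(np.round(w('side',r['xyz']),3),round(r['score'],2)) for r in mark_of('bottle_a','side')][:3])"
```

```text
[0.61093691 0.16169467 0.09398837]
[(array([ 0.444, -0.144,  0.006]), 0.61), (array([0.611, 0.158, 0.006]), 0.56)]
```

Request:
servo_tool:
  moves:
    - [[0, 0, 0], [-0.0376, -0.0201, 0], 80]
    - [[0, 0, 0], [-0.0376, -0.0201, 0], 80]
    - [[0, 0, 0], [-0.0376, -0.0201, 0], 80]
    - [[0, 0, 0], [-0.0376, -0.0201, 0], 80]
    - [[0, 0, 0], [-0.0376, -0.0201, 0], 80]
    - [[0, 0, 0], [-0.0376, -0.0201, 0], 80]
    - [[0, 0, 0], [-0.0376, -0.0201, 0], 80]
    - [[0, 0, 0], [-0.0376, -0.0201, 0], 80]
    - [[0, 0, 0], [0, 0, 0], 80]
    - [[0, 0, 0], [0, 0, 0], 80]

```text
time: 9.2
ee_pos: [0.446, -0.1404, 0.0847]
tcp_rot: [-179.9, -0.0, 89.9]
wrist_force: [0.6, 0.9, 0.3]
opening: 0.0682
grasp_force: 0.0
```

Request:
servo_tool:
  moves:
    - [[0, 0, 0], [0.0005, 0.0005, 0.04], 80]
    - [[0, 0, 0], [0, 0, 0.035], 80]
    - [[0, 0, 0], [0, 0, 0.025], 80]
    - [[0, 0, 0], [0, 0, 0], 80]
    - [[0, 0, 0], [0, 0, 0], 80]
    - [[0, 0, 0], [0, 0, 0], 10]
    - [[0, 0, 0], [0, 0, 0], 10]
    - [[0, 0, 0], [0, 0, 0], 10]
    - [[0, 0, 0], [0, 0, 0], 10]
    - [[0, 0, 0], [0, 0, 0], 10]
  force: 30

```text
time: 10.2
ee_pos: [0.4482, -0.1397, -0.013]
tcp_rot: [179.9, 0.0, 90.0]
wrist_force: [-0.1, -0.4, 5.7]
opening: 0.0262
grasp_force: 29.4
```

Request:
servo_tool:
  moves:
    - [[0, 0, 0], [0, 0, -0.045], 10]
    - [[0, 0, 0], [0, 0, -0.045], 10]
    - [[0, 0, 0], [0.0368, 0.0184, 0], 10]
    - [[0, 0, 0], [0.0368, 0.0184, 0], 10]
    - [[0, 0, 0], [0.0368, 0.0184, 0], 10]
    - [[0, 0, 0], [0.0368, 0.0184, 0], 10]
    - [[0, 0, 0], [0.0368, 0.0184, 0], 10]
    - [[0, 0, 0], [0.0368, 0.0184, 0], 10]
    - [[0, 0, 0], [0.0368, 0.0184, 0], 10]
    - [[0, 0, 0], [0.0368, 0.0184, 0], 10]
    - [[0, 0, 0], [0.0368, 0.0184, 0], 10]
    - [[0, 0, 0], [0.0368, 0.0184, 0], 10]

```text
time: 11.4
ee_pos: [0.632, 0.2302, 0.0759]
tcp_rot: [180.0, -0.0, 90.0]
wrist_force: [1.8, -0.9, -0.0]
opening: 0.0263
grasp_force: 30.0
```

Request:
servo_tool:
  moves:
    - [[0, 0, 0], [0, 0, 0], 10]
    - [[0, 0, 0], [0, 0, 0], 10]

```text
time: 11.6
ee_pos: [0.6312, 0.2292, 0.075]
tcp_rot: [-179.9, 0.0, 90.1]
wrist_force: [0.6, -0.8, -0.0]
opening: 0.0266
grasp_force: 30.0
```

Request:
servo_tool:
  moves:
    - [[0, 0, 0], [0, 0, 0.03], 10]
    - [[0, 0, 0], [0, 0, 0.03], 10]
    - [[0, 0, 0], [0, 0, 0.018], 10]
    - [[0, 0, 0], [0, 0, 0.0095], 10]
    - [[0, 0, 0], [0, 0, 0], 10]
    - [[0, 0, 0], [0, 0, 0], 50]
    - [[0, 0, 0], [0, 0, 0], 50]
    - [[0, 0, 0], [0, 0, 0], 50]
    - [[0, 0, 0], [0, 0, 0], 50]
    - [[0, 0, 0], [0, 0, -0.05], 50]
    - [[0, 0, 0], [0, 0, -0.05], 50]
    - [[0, 0, 0], [0, 0, 0], 50]

```text
time: 12.8
ee_pos: [0.6345, 0.2297, 0.0968]
tcp_rot: [179.4, -0.2, 90.0]
wrist_force: [1.1, 0.3, 1.1]
opening: 0.0427
grasp_force: 0.0
```

```bash
python3 -c "
from h import *
print(get_obs()['ee_pos'])
camera('side')
for n in ('bottle_a','weight_small'): print([(np.round(w('side',r['xyz']),3),round(r['score'],2)) for r in mark_of(n,'side')][:3])"
```

```text
[0.63445153 0.2297125  0.09683215]
[(array([0.634, 0.226, 0.004]), 0.83), (array([0.61 , 0.16 , 0.007]), 0.74)]
[(array([0.452, 0.417, 0.003]), 0.43)]
```

Request:
servo_tool:
  moves:
    - [[0, 0, 0], [0.01275, -0.0392, 0], 60]
    - [[0, 0, 0], [0.01275, -0.0392, 0], 60]
    - [[0, 0, 0], [0.01275, -0.0392, 0], 60]
    - [[0, 0, 0], [0.01275, -0.0392, 0], 60]
    - [[0, 0, 0], [0, 0, 0.025], 60]
    - [[0, 0, 0], [0, 0, 0.025], 60]
    - [[0, 0, 0], [0, 0, 0], 60]
    - [[0, 0, 0], [0, 0, 0], 60]

```text
time: 13.75
ee_pos: [0.4739, 0.2791, 0.0375]
tcp_rot: [-179.9, 0.1, 90.0]
wrist_force: [0.1, -1.0, 0.8]
opening: 0.0514
grasp_force: 0.0
```

```bash
python3 -c "
from h import *
fing('pics/s4.png')"
```

```text
ee [0.4739 0.2791 0.0375] op 0.05142544038292737 F [ 0.1 -1.   0.8] g 0.0
-0.07 [(np.float64(0.084), [0.445, 0.288, 0.085]), (np.float64(0.092), [0.444, 0.288, 0.092]), (np.float64(0.1), [0.443, 0.287, 0.1]), (np.float64(0.108), [0.443, 0.287, 0.108]), (np.float64(0.116), [0.444, 0.288, 0.115])]
0.008 [(np.float64(0.084), [0.503, 0.283, 0.085]), (np.float64(0.092), [0.505, 0.284, 0.092]), (np.float64(0.1), [0.507, 0.285, 0.1]), (np.float64(0.108), [0.506, 0.285, 0.108]), (np.float64(0.116), [0.504, 0.284, 0.117])]
```

View pics/s4.png

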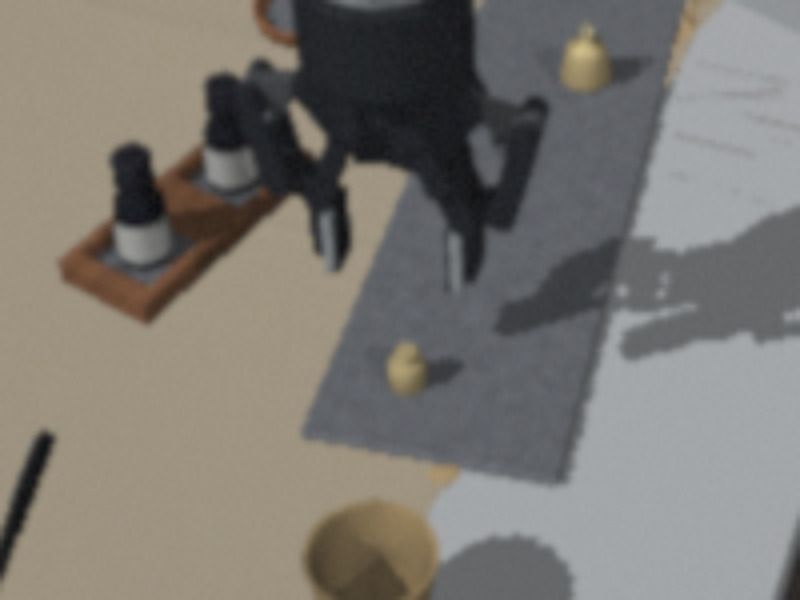

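Both bottles stand in their pockets, at (140,210) and (230,140). The fingers are above the small weight (407,368), with their ends at z≈0.083. I'll lower them and grip.

Request:
servo_tool:
  moves:
    - [[0, 0, 0], [0.001, 0.0005, 0.03], 60]
    - [[0, 0, 0], [0, 0, 0.02], 60]
    - [[0, 0, 0], [0, 0, 0.0135], 60]
    - [[0, 0, 0], [0, 0, 0], 60]
    - [[0, 0, 0], [0, 0, 0], 0]
    - [[0, 0, 0], [0, 0, 0], 0]
    - [[0, 0, 0], [0, 0, 0], 0]
    - [[0, 0, 0], [0, 0, 0], 0]
    - [[0, 0, 0], [0, 0, 0], 0]
  force: 30

```text
time: 14.7
ee_pos: [0.4759, 0.2811, -0.0237]
tcp_rot: [179.9, -0.1, 90.0]
wrist_force: [-0.6, -1.2, 6.4]
opening: 0.0155
grasp_force: 29.3
```

Request:
servo_tool:
  moves:
    - [[0, 0, 0], [0, 0, -0.045], 0]
    - [[0, 0, 0], [0, 0, -0.045], 0]
    - [[0, 0, 0], [-0.0453, 0.0156, 0], 0]
    - [[0, 0, 0], [-0.0453, 0.0156, 0], 0]
    - [[0, 0, 0], [-0.0453, 0.0156, 0], 0]
    - [[0, 0, 0], [-0.0453, 0.0156, 0], 0]
    - [[0, 0, 0], [-0.0453, 0.0156, 0], 0]
    - [[0, 0, 0], [-0.0453, 0.0156, 0], 0]
    - [[0, 0, 0], [-0.0453, 0.0156, 0], 0]
    - [[0, 0, 0], [-0.0453, 0.0156, 0], 0]
    - [[0, 0, 0], [-0.0453, 0.0156, 0], 0]
    - [[0, 0, 0], [-0.0453, 0.0156, 0], 0]

```text
time: 15.9
ee_pos: [0.6316, -0.1745, 0.0653]
tcp_rot: [180.0, 0.0, 90.0]
wrist_force: [1.7, 0.3, -0.1]
opening: 0.0154
grasp_force: 29.4
```

Request:
servo_tool:
  moves:
    - [[0, 0, 0], [0, 0, 0.03], 0]
    - [[0, 0, 0], [0, 0, 0], 0]
    - [[0, 0, 0], [0, 0, 0], 0]

```text
time: 16.2
ee_pos: [0.6303, -0.1719, 0.0346]
tcp_rot: [-179.9, -0.0, 90.0]
wrist_force: [0.2, 0.4, -0.0]
opening: 0.0155
grasp_force: 29.4
```

```bash
python3 -c "
from h import *
fing('pics/s5.png')"
```

```text
ee [ 0.6303 -0.1719  0.0346] op 0.015483104635980127 F [ 0.2  0.4 -0. ] g 29.40732811577618
-0.07 [(np.float64(0.02), [0.61, -0.172, 0.018]), (np.float64(0.076), [0.62, -0.167, 0.076]), (np.float64(0.084), [0.617, -0.164, 0.085]), (np.float64(0.092), [0.616, -0.166, 0.093]), (np.float64(0.1), [0.616, -0.165, 0.1]), (np.float64(0.108), [0.615, -0.166, 0.108]), (np.float64(0.116), [0.614, -0.162, 0.116])]
0.008 [(np.float64(0.02), [0.656, -0.17, 0.018]), (np.float64(0.076), [0.642, -0.166, 0.078]), (np.float64(0.084), [0.643, -0.167, 0.085]), (np.float64(0.092), [0.645, -0.165, 0.092]), (np.float64(0.1), [0.646, -0.165, 0.1]), (np.float64(0.108), [0.645, -0.167, 0.108]), (np.float64(0.116), [0.646, -0.164, 0.115])]
```

View pics/s5.png

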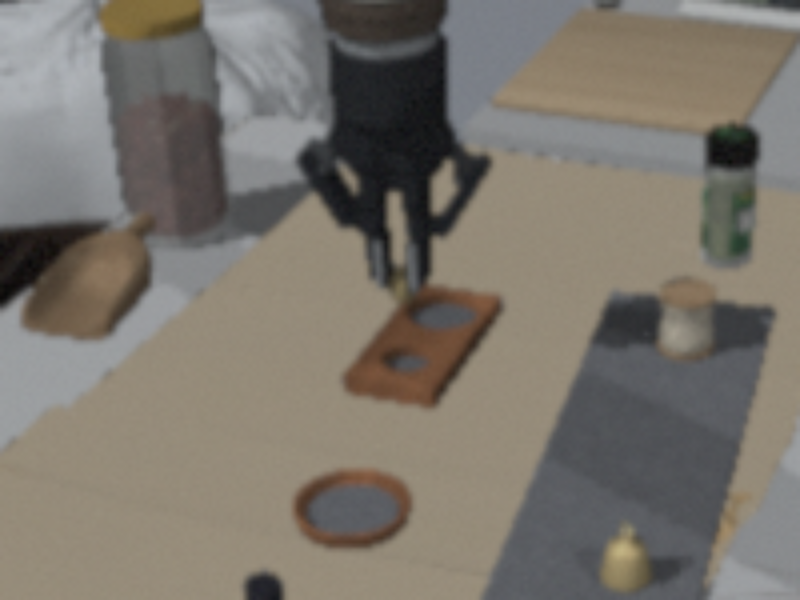

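The small weight hangs between the finger ends at (400,288), above the small pocket at (407,360). I'll lower it and release.

Request:
servo_tool:
  moves:
    - [[0, 0, 0], [-0.001, 0.0015, 0.03], 0]
    - [[0, 0, 0], [0, 0, 0.018], 0]
    - [[0, 0, 0], [0, 0, 0.01], 0]
    - [[0, 0, 0], [0, 0, 0], 0]
    - [[0, 0, 0], [0, 0, 0], 35]
    - [[0, 0, 0], [0, 0, 0], 35]
    - [[0, 0, 0], [0, 0, 0], 35]
    - [[0, 0, 0], [0, 0, 0], 35]
    - [[0, 0, 0], [0, 0, -0.04], 35]
    - [[0, 0, 0], [0, 0, -0.04], 35]
    - [[0, 0, 0], [0, 0, 0], 35]

```text
time: 17.35
ee_pos: [0.6354, -0.1743, 0.0635]
tcp_rot: [179.5, 0.1, 90.0]
wrist_force: [0.4, -0.8, 0.2]
opening: 0.0296
grasp_force: 0.0
```

```bash
python3 -c "
from h import *
print(get_obs()['ee_pos'])
for cam in('side','top'):
  camera(cam)
  for n in ('weight_small','weight_large'): print([(np.round(w(cam,r['xyz']),3),round(r['score'],2)) for r in mark_of(n,cam)][:3])"
```

```text
[ 0.6354187  -0.17426217  0.06345928]
[(array([ 0.636, -0.172,  0.005]), 0.59)]
[(array([0.436, 0.025, 0.008]), 0.53)]
[]
[(array([0.439, 0.026, 0.006]), 0.63)]
```

Request:
servo_tool:
  moves:
    - [[0, 0, 0], [0.0333, -0.0323, 0], 65]
    - [[0, 0, 0], [0.0333, -0.0323, 0], 65]
    - [[0, 0, 0], [0.0333, -0.0323, 0], 65]
    - [[0, 0, 0], [0.0333, -0.0323, 0], 65]
    - [[0, 0, 0], [0.0333, -0.0323, 0], 65]
    - [[0, 0, 0], [0.0333, -0.0323, 0], 65]
    - [[0, 0, 0], [0, 0, 0.02], 65]
    - [[0, 0, 0], [0, 0, 0], 65]
    - [[0, 0, 0], [0, 0, 0], 65]

```text
time: 18.55
ee_pos: [0.4385, 0.0262, 0.0364]
tcp_rot: [-179.9, 0.0, 90.0]
wrist_force: [0.9, -0.4, -0.7]
opening: 0.0556
grasp_force: 0.0
```

Request:
servo_tool:
  moves:
    - [[0, 0, 0], [0, 0, 0.03], 65]
    - [[0, 0, 0], [0, 0, 0.025], 65]
    - [[0, 0, 0], [0, 0, 0.01], 65]
    - [[0, 0, 0], [0, 0, 0.004], 65]
    - [[0, 0, 0], [0, 0, 0], 65]
    - [[0, 0, 0], [0, 0, 0], 65]

```text
time: 19.15
ee_pos: [0.4397, 0.0263, -0.0311]
tcp_rot: [179.9, -0.0, 90.0]
wrist_force: [0.2, -0.5, 0.0]
opening: 0.0553
grasp_force: 0.0
```

Request:
servo_tool:
  moves:
    - [[0, 0, 0], [0, 0, 0], 0]
    - [[0, 0, 0], [0, 0, 0], 0]
    - [[0, 0, 0], [0, 0, 0], 0]
    - [[0, 0, 0], [0, 0, 0], 0]
    - [[0, 0, 0], [0, 0, 0], 0]
  force: 40

```text
time: 19.65
ee_pos: [0.4394, 0.0264, -0.0311]
tcp_rot: [179.9, 0.0, 90.0]
wrist_force: [-1.0, -0.4, 6.6]
opening: 0.0266
grasp_force: 39.0
```

Request:
servo_tool:
  moves:
    - [[0, 0, 0], [0, 0, -0.03], 0]
    - [[0, 0, 0], [0, 0, -0.045], 0]
    - [[0, 0, 0], [-0.0384, 0.0267, 0], 0]
    - [[0, 0, 0], [-0.0384, 0.0267, 0], 0]
    - [[0, 0, 0], [-0.0384, 0.0267, 0], 0]
    - [[0, 0, 0], [-0.0384, 0.0267, 0], 0]
    - [[0, 0, 0], [-0.0384, 0.0267, 0], 0]
    - [[0, 0, 0], [-0.0384, 0.0267, 0], 0]
    - [[0, 0, 0], [-0.0384, 0.0267, 0], 0]
    - [[0, 0, 0], [0, 0, 0], 0]
    - [[0, 0, 0], [0, 0, 0], 0]

```text
time: 20.75
ee_pos: [0.6255, -0.2431, 0.0415]
tcp_rot: [-179.9, -0.0, 89.9]
wrist_force: [-0.1, 0.2, -1.7]
opening: 0.0265
grasp_force: 39.7
```

```bash
python3 -c "
from h import *
fing('pics/s6.png')"
```

```text
ee [ 0.6255 -0.2431  0.0415] op 0.026510595773844483 F [-0.1  0.2 -1.7] g 39.65381070971489
-0.07 [(np.float64(0.02), [0.598, -0.243, 0.018]), (np.float64(0.084), [0.611, -0.235, 0.086]), (np.float64(0.092), [0.608, -0.235, 0.093]), (np.float64(0.1), [0.607, -0.237, 0.1]), (np.float64(0.108), [0.606, -0.236, 0.108]), (np.float64(0.116), [0.607, -0.236, 0.116])]
0.008 [(np.float64(0.02), [0.654, -0.245, 0.017]), (np.float64(0.084), [0.642, -0.235, 0.085]), (np.float64(0.092), [0.643, -0.235, 0.092]), (np.float64(0.1), [0.644, -0.235, 0.1]), (np.float64(0.108), [0.644, -0.237, 0.107]), (np.float64(0.116), [0.646, -0.237, 0.116])]
```

View pics/s6.png

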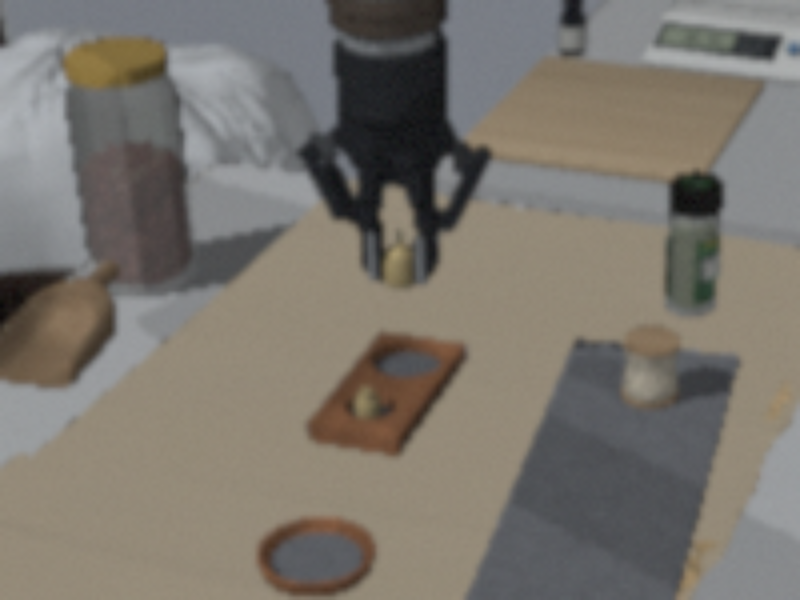

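The small weight sits in its pocket (366,402). The large weight is held upright at (400,265), above the larger pocket at (408,362). The finger tips should fit inside that pocket, so I'll lower slowly.

Request:
servo_tool:
  moves:
    - [[0, 0, 0], [0.0005, 0.0005, 0.03], 0]
    - [[0, 0, 0], [0, 0, 0.025], 0]
    - [[0, 0, 0], [0, 0, 0.01], 0]
    - [[0, 0, 0], [0, 0, 0.004], 0]
    - [[0, 0, 0], [0, 0, 0], 0]
    - [[0, 0, 0], [0, 0, 0], 0]

```text
time: 21.4
ee_pos: [0.6269, -0.242, -0.0245]
tcp_rot: [179.9, 0.0, 90.0]
wrist_force: [-0.5, 0.6, -0.8]
opening: 0.0264
grasp_force: 39.7
```

Request:
servo_tool:
  moves:
    - [[0, 0, 0], [0, -0.0005, 0.003], 0]
    - [[0, 0, 0], [0, 0, 0.003], 0]
    - [[0, 0, 0], [0, 0, 0], 0]
    - [[0, 0, 0], [0, 0, 0], 0]

```text
time: 21.8
ee_pos: [0.6265, -0.2422, -0.0305]
tcp_rot: [179.9, 0.0, 90.0]
wrist_force: [-1.8, 0.9, 8.1]
opening: 0.026
grasp_force: 44.6
```

Request:
servo_tool:
  moves:
    - [[0, 0, 0], [0, 0, 0], 38]
    - [[0, 0, 0], [0, 0, 0], 38]
    - [[0, 0, 0], [0, 0, 0], 38]
    - [[0, 0, 0], [0, 0, -0.015], 40]
    - [[0, 0, 0], [0, 0, -0.015], 45]
    - [[0, 0, 0], [0, 0, -0.04], 50]
    - [[0, 0, 0], [0, 0, -0.03], 60]
    - [[0, 0, 0], [0, 0, 0], 60]

```text
time: 22.6
ee_pos: [0.6285, -0.2429, 0.0749]
tcp_rot: [179.5, 0.2, 90.0]
wrist_force: [-0.0, -0.3, -0.5]
opening: 0.0513
grasp_force: 0.0
```

```bash
python3 -c "
from h import *
print(get_obs()['ee_pos'])
for cam in('side','top'):
  camera(cam)
  for n in ('weight_small','weight_large','spool'): print([(np.round(w(cam,r['xyz']),3),round(r['score'],2)) for r in mark_of(n,cam)][:3])"
```

```text
[ 0.6284961  -0.2429029   0.07485633]
[(array([ 0.637, -0.176,  0.001]), 0.41)]
[(array([ 0.626, -0.244,  0.009]), 0.62)]
[(array([ 0.447, -0.247,  0.004]), 0.67)]
[(array([ 0.634, -0.175,  0.006]), 0.43)]
[(array([ 0.629, -0.243,  0.006]), 0.62)]
[]
```

Request:
servo_tool:
  moves:
    - [[0, 0, 0], [-0.0006, -0.0446, 0], 92]
    - [[0, 0, 0], [-0.0006, -0.0446, 0], 92]
    - [[0, 0, 0], [-0.0006, -0.0446, 0], 92]
    - [[0, 0, 0], [-0.0006, -0.0446, 0], 92]
    - [[0, 0, 0], [0, 0, 0.02], 92]
    - [[0, 0, 0], [0, 0, 0], 92]
    - [[0, 0, 0], [0, 0, 0], 92]
    - [[0, 0, 0], [0, 0, 0], 92]

```text
time: 23.8
ee_pos: [0.4481, -0.2444, 0.0482]
tcp_rot: [180.0, 0.0, 90.0]
wrist_force: [-0.1, -0.6, 0.1]
opening: 0.0786
grasp_force: 0.0
```

Request:
servo_tool:
  moves:
    - [[0, 0, 0], [0, 0, 0.03], 92]
    - [[0, 0, 0], [0, 0, 0.03], 92]
    - [[0, 0, 0], [0, 0, 0.02], 92]
    - [[0, 0, 0], [0, 0, 0], 92]
    - [[0, 0, 0], [0, 0, 0], 92]
    - [[0, 0, 0], [0, 0, 0], 20]
    - [[0, 0, 0], [0, 0, 0], 20]
    - [[0, 0, 0], [0, 0, 0], 20]
    - [[0, 0, 0], [0, 0, 0], 20]
    - [[0, 0, 0], [0, 0, 0], 20]
  force: 30

```text
time: 24.8
ee_pos: [0.4481, -0.2447, -0.031]
tcp_rot: [179.9, 0.1, 90.0]
wrist_force: [-0.1, 0.4, 6.0]
opening: 0.0403
grasp_force: 30.1
```

Request:
servo_tool:
  moves:
    - [[0, 0, 0], [0, 0, -0.03], 20]
    - [[0, 0, 0], [0, 0, -0.04], 20]
    - [[0, 0, 0], [0.0345, 0.024, 0], 20]
    - [[0, 0, 0], [0.0345, 0.024, 0], 20]
    - [[0, 0, 0], [0.0345, 0.024, 0], 20]
    - [[0, 0, 0], [0.0345, 0.024, 0], 20]
    - [[0, 0, 0], [0.0345, 0.024, 0], 20]
    - [[0, 0, 0], [0.0345, 0.024, 0], 20]
    - [[0, 0, 0], [0.0345, 0.024, 0], 20]
    - [[0, 0, 0], [0, 0, 0], 20]
    - [[0, 0, 0], [0, 0, 0], 20]

```text
time: 25.9
ee_pos: [0.6153, -0.0021, 0.0374]
tcp_rot: [-180.0, 0.0, 90.1]
wrist_force: [-0.8, -0.3, -0.3]
opening: 0.04
grasp_force: 30.7
```

```bash
python3 -c "
from h import *
fing('pics/s7.png')
p,d=camera('side');C=cloud('side',d)
m=(d>0)&(C[...,2]>.0105)&(C[...,2]<.018)&(np.hypot(C[...,0]-.615,C[...,1]+.003)<.06)
q=C[m][:,:2].astype(np.float32);print(m.sum(),cv2.minEnclosingCircle(q),q.mean(0))"
```

```text
ee [ 0.6153 -0.0021  0.0374] op 0.040020382183883124 F [-0.8 -0.3 -0.3] g 30.726211555302143
-0.07 [(np.float64(0.02), [0.582, -0.002, 0.016]), (np.float64(0.076), [0.603, 0.007, 0.078]), (np.float64(0.084), [0.598, 0.007, 0.084]), (np.float64(0.092), [0.596, 0.005, 0.092]), (np.float64(0.1), [0.593, 0.006, 0.1]), (np.float64(0.108), [0.595, 0.005, 0.108]), (np.float64(0.116), [0.596, 0.006, 0.116])]
0.008 [(np.float64(0.02), [0.65, 0.011, 0.017]), (np.float64(0.076), [0.631, 0.008, 0.078]), (np.float64(0.084), [0.636, 0.007, 0.085]), (np.float64(0.092), [0.637, 0.007, 0.092]), (np.float64(0.1), [0.638, 0.007, 0.1]), (np.float64(0.108), [0.639, 0.007, 0.108]), (np.float64(0.116), [0.635, 0.003, 0.117])]
164 ((0.6171918511390686, -0.0010349814547225833), 0.038544148206710815) [ 0.6173273  -0.00190719]
```

View pics/s7.png

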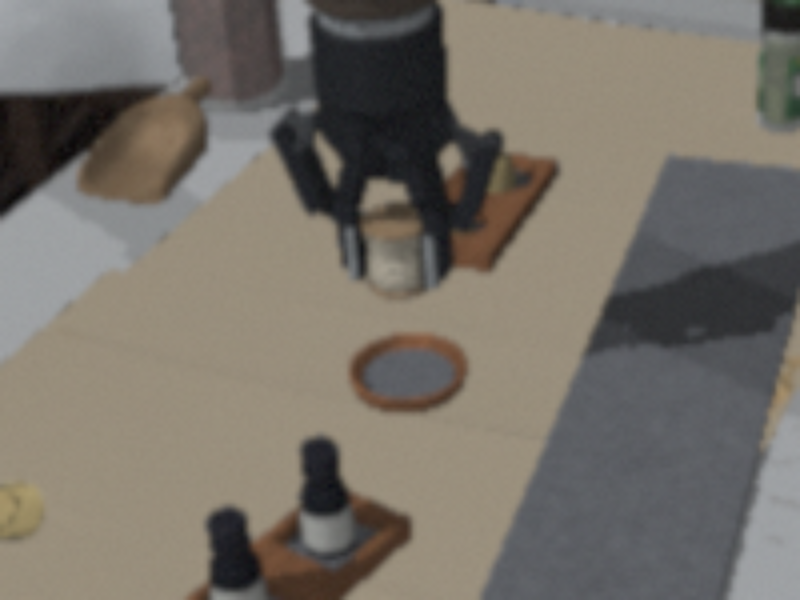

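The spool is held upright at (398,250), above the dish (408,372). The dish centre measures (0.617, −0.0015). I'll lower it.

Request:
servo_tool:
  moves:
    - [[0, 0, 0], [0.0005, 0.001, 0.03], 20]
    - [[0, 0, 0], [0, 0, 0.022], 20]
    - [[0, 0, 0], [0, 0, 0.008], 20]
    - [[0, 0, 0], [0, 0, 0.004], 20]
    - [[0, 0, 0], [0, 0, 0.003], 20]
    - [[0, 0, 0], [0, 0, 0], 20]
    - [[0, 0, 0], [0, 0, 0], 20]

```text
time: 26.7
ee_pos: [0.6169, -0.0024, -0.0282]
tcp_rot: [179.9, -0.0, 90.0]
wrist_force: [0.0, 0.5, -0.7]
opening: 0.0402
grasp_force: 30.7
```

Request:
servo_tool:
  moves:
    - [[0, 0, 0], [0, 0, 0.0025], 20]
    - [[0, 0, 0], [0, 0, 0], 20]
    - [[0, 0, 0], [0, 0, 0], 20]

```text
time: 27.0
ee_pos: [0.617, -0.0023, -0.0309]
tcp_rot: [179.9, 0.0, 90.0]
wrist_force: [0.9, 0.1, 4.0]
opening: 0.0402
grasp_force: 31.1
```

Request:
servo_tool:
  moves:
    - [[0, 0, 0], [0, 0, 0], 54]
    - [[0, 0, 0], [0, 0, 0], 54]
    - [[0, 0, 0], [0, 0, 0], 54]
    - [[0, 0, 0], [0, 0, -0.015], 58]
    - [[0, 0, 0], [0, 0, -0.015], 62]
    - [[0, 0, 0], [0, 0, -0.04], 65]
    - [[0, 0, 0], [0, 0, -0.05], 65]
    - [[0, 0, 0], [0, 0, -0.05], 65]
    - [[0, 0, 0], [-0.02, -0.04, 0], 65]
    - [[0, 0, 0], [-0.02, -0.04, 0], 65]
    - [[0, 0, 0], [-0.02, -0.04, 0], 65]
    - [[0, 0, 0], [0, 0, 0], 65]

```text
time: 28.2
ee_pos: [0.493, -0.0638, 0.1407]
tcp_rot: [179.9, 0.0, 89.9]
wrist_force: [1.2, -0.4, 0.1]
opening: 0.0554
grasp_force: 0.0
```

Request:
servo_tool:
  moves:
    - [[0, 0, 0], [0, -0.04, 0], 65]
    - [[0, 0, 0], [0, -0.04, 0], 65]
    - [[0, 0, 0], [0, -0.03, 0], 65]
    - [[0, 0, 0], [0, 0, 0], 65]
    - [[0, 0, 0], [0, 0, 0], 65]

```text
time: 28.7
ee_pos: [0.3871, -0.0623, 0.1399]
tcp_rot: [179.8, 0.0, 90.0]
wrist_force: [0.6, -0.2, 0.4]
opening: 0.0555
grasp_force: 0.0
```

Run:
```python
from h import *
np.set_printoptions(precision=4,suppress=True)
print(get_obs()["ee_pos"])
p,d=camera("top"); C=cloud("top",d)
cv2.imwrite("pics/t9.png",cv2.resize(p[160:310,120:520,::-1],None,fx=2,fy=2))
for n,x,y,z0,z1 in [("b1",.608,.161,.06,.09),("b2",.632,.229,.06,.09),("WL",.626,-.242,.022,.06),("WS",.632,-.173,.022,.04),("spool",.617,-.002,.045,.06)]:
    m=(np.hypot(C[...,0]-x,C[...,1]-y)<.03)&(C[...,2]>z0)&(C[...,2]<z1)&(d>0)
    q=C[m]; c,r=cv2.minEnclosingCircle(q[:,:2].astype(np.float32)); print(n,m.sum(),"off",np.array(c)-[x,y],r,"top",np.percentile(q[:,2],95))
for n in("mortar","jar"): print(n,[w("top",r["xyz"]) for r in mark_of(n,"top")][:1])
p,d=camera("side"); cv2.imwrite("pics/s9.png",p[:,:,::-1])
```

```text
[ 0.3871 -0.0623  0.1399]
b1 73 off [ 0.0006 -0.0009] 0.010916585102677345 top 0.07812691711017869
b2 79 off [ 0.0004 -0.0028] 0.011060425080358982 top 0.07848556703523356
WL 83 off [0.0012 0.0012] 0.012484258972108364 top 0.03888350856713165
WS 30 off [ 0.0077 -0.0072] 0.01679733581840992 top 0.02920915563497904
spool 237 off [ 0.0014 -0.0009] 0.020609483122825623 top 0.054506585236487395
mortar [array([0.4514, 0.4166, 0.0006])]
jar [array([ 0.4442, -0.3956, -0.0011])]
```

View pics/s9.png

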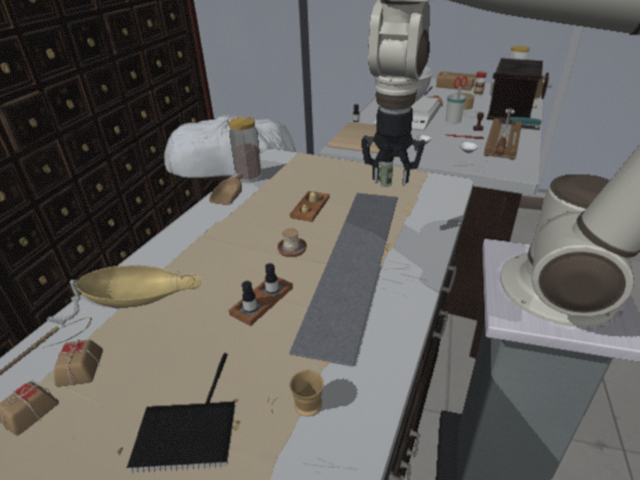

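All five stand in their holders, with bottles near (250,297) and (270,278), the spool at (290,240) and weights near (310,203), and the mat is empty. The small weight's fit picked up stray points, so I'll take one closer look at it.

Run:
```python
from h import *
p,d=camera("top"); C=cloud("top",d)
m=(np.hypot(C[...,0]-.632,C[...,1]+.173)<.022)&(C[...,2]>.021)&(C[...,2]<.04)
q=C[m];print(len(q),np.median(q,0),q.min(0),q.max(0))
a=cv2.resize(p[180:230,360:440,::-1],None,fx=6,fy=6,interpolation=cv2.INTER_CUBIC)
s,_=camera("side"); b=cv2.resize(s[180:230,275:355,::-1],None,fx=6,fy=6,interpolation=cv2.INTER_CUBIC)
cv2.imwrite("pics/w.png",np.vstack([a[:290],b[:290]]))
```

```text
27 [ 0.63556705 -0.1718676   0.02446634] [ 0.6260944  -0.17966497  0.02111032] [ 0.64109525 -0.16503439  0.03083469]
```

View pics/w.png

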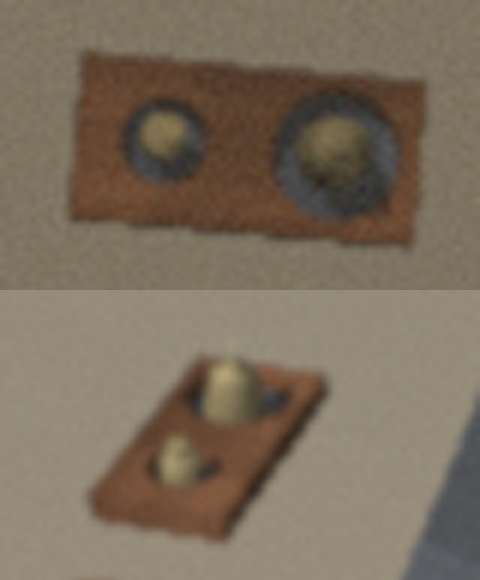

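Both weights stand upright in their pockets: the small one at (162,132) in the hole centred near (165,140), about 3 mm off centre, and the large one at (335,148). Handing in.

```bash
python3 -c "
from workcell import *
print(job_done())"
```

```text
the job is handed in; nothing more can be done
None
```

I handed the job in at about 29 s with all five things upright in their places and the mortar and jar not disturbed; the hand-in returned no verdict, and the finger ends really sat about 43 mm higher than the reported TCP, which I corrected for using the camera.

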